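# Lock the roll mould, fit its cover over the dowels and hold it shut

## Task

Lock the open roll mould onto its board: take the loose steel pin out of the pin rest and push it fully home through the hole in the mould's steel tongue. Then take the loose mould cover by its wooden handle, fit it over the mould's two steel dowels, press it down against the springs until it is shut tight all round, and finish still holding the handle and pressing the cover shut so that it can be strapped. Leave everything else on the table where it is.

Things in the scene. Friction and masses are not known exactly. Their poses are not given: they have to be found in the camera images.
- board: fixed wooden base board, 180 x 200 mm, 24 mm thick, with low steel rails (40 mm above the table) on three sides of the mould. Origin: centre of its underside, on the table; its x axis points from the tongue side to the mould's far side, z up. The board may lie on the robot's left or right.
- mould: lower half of a hardwood roll mould, loose but nested in the board's rails with 1 mm play; 84 mm (its x) x 156 mm (its y), 34 mm high to its end blocks. Origin: centre of its underside, 24 mm above the table; axes as the board's, z up. Six leaf rolls lie on a sprung bed between the end blocks. A steel tongue 36 mm wide, 8 mm thick, sticks out 56 mm on its -x side, at its foot.
- dowel_a (a point): tip of the upright steel dowel on the mould's end block at its x = 0, y = +63 mm; 12 mm diameter, tapering to 7 mm over the last 6 mm; stands 20 mm above the end block, tip 78 mm above the table.
- dowel_b (a point): tip of the upright steel dowel on the mould's end block at its x = 0, y = -63 mm; 12 mm diameter, tapering to 7 mm over the last 6 mm; stands 20 mm above the end block, tip 78 mm above the table.
- lock_hole (a point): centre of the mouth of the 13 mm lock hole in the tongue's upper face (32 mm above the table; 80 mm from the mould's centre on its -x side). The hole goes on through the board below, in line, 32 mm deep in all.
- mould_top (a point): centre of the lower half at the height of its end blocks' upper faces (58 mm above the table), where the cover's underside comes when shut. Axes as the mould's.
- bed (a joint): how far the sprung bed under the rolls is pressed down (m): 0 = up, its top 6 mm above the end blocks; 0.006 = level with the end blocks, when the cover is shut. The spring pushes back with about 6 N at 0 and 14 N at 0.006 (the cover's weight carries 2.5 to 4 N of it), so the cover stays shut only while it is pressed.
- cover_mid (a point): loose hardwood mould cover, 84 mm (its x) x 156 mm (its y), right side up on the table, 0.26 to 0.4 kg: a block 28 mm thick and on it a handle batten 24 mm wide (x), 100 mm long (y), 32 mm high. This point: its centre, 30 mm above its underside, 30 mm below the batten's top; z up. On the sprung bed, before pressing, its underside is 6 mm above the end blocks.
- bore_a (a point): mouth of the blind hole in the cover's underside at the cover's x = 0, y = +63 mm, hidden from above: 15 mm diameter, chamfered, 22 mm deep. It takes a dowel; the cover fits either way round.
- bore_b (a point): mouth of the blind hole in the cover's underside at the cover's x = 0, y = -63 mm, hidden from above: 15 mm diameter, chamfered, 22 mm deep. It takes a dowel; the cover fits either way round.
- pin_mid (a point): loose steel lock pin, standing upright in the pin rest, its centre half-way up. 64 mm long: the lower 30 mm is a 10 mm shank with a tapered tip, the upper 34 mm a head 19 mm in diameter with a thin 23 mm collar at its foot. This point lies 2 mm above the shoulder under the collar, 32 mm above the tip and 32 mm below the top; z up. Fully home, the shoulder rests on the tongue. About 85 g.
- pin_rest: fixed wooden block 75 x 50 mm, 36 mm high, with two upright 13 mm holes through it, 18 mm either side of its centre along its x; the pin stands in the -x one with its shoulder on the block's top. Origin: centre of its underside.
- gum_pot: bystander: round green pot, 68 mm diameter, 62 mm high. Origin under its centre. Leave alone.
- spool: bystander: upright thread spool, 42 mm diameter, 56 mm high. Origin under its centre. Leave alone.
- bundle_a: bystander: tied bundle of seven leaf rolls, 70 mm long (its x), 27 mm thick, lying down. Origin under its centre. Leave alone.
- bundle_b: bystander: a second such bundle. Leave alone.
- leaf_gauge: bystander: flat metal leaf-cutting gauge, 75 x 45 x 4 mm. Origin under its centre. Leave alone.
- tumbler: bystander: metal tumbler, 68 mm diameter, 85 mm high. Origin under its centre. Leave alone.
- scissors: bystander: scissors lying flat, 170 mm long (blades to +x), 7 mm high. Origin under their pivot. Leave alone.
Things that resemble listed ones, but are neither listed nor needed, are in the scene too. Leave any purple or turquoise look-alike of the part that bears cover_mid alone.

How it is judged:
On the way, in this order (a step that is already met when the one before it is completed fails the run):
1. the lock pin is fully home through the tongue's hole (horizontal distance between pin_mid and lock_hole below 0.004 m and z of pin_mid in the frame of mould below 0.013 m and angle between pin_mid's own z axis and vertical below 0.12 rad), for 0.2 s.
2. the cover has dropped over both dowels (horizontal distance between cover_mid and mould_top below 0.004 m and z of cover_mid in the frame of mould below 0.074 m and angle between the y axis of cover_mid and the y axis of mould, either way round below 0.06 rad), for 0.1 s.
At the end, for the whole second after the job is handed in: The pin stands in the lock hole with its shoulder within 3 mm of the tongue; the cover is on both dowels, square to the mould and level with it, its underside within 2 mm of the end blocks all through the last second, with the gripper still on the cover and pressing it (more than 3 N) (all of step 1 and horizontal distance between cover_mid and mould_top below 0.004 m and z of cover_mid in the frame of mould below 0.066 m and angle between the y axis of cover_mid and the y axis of mould, either way round below 0.06 rad and angle between the z axis of cover_mid and the z axis of mould, either way round below 0.03 rad and contact force between the fingers and cover above 3 N); the arm keeps its last pose, push and grip.
It fails at once if a bystander is shifted by more than 30 mm (distance of any of gum_pot, spool, bundle_a, bundle_b, leaf_gauge, tumbler, scissors from where it was at the start of the episode above 0.03 m).
It also fails if it takes over 53 s, if anything falls off the work surface, if the arm or the gripper's body presses on something with over 40 N, if the wrist force passes 120 N, or if a joint passes its speed limit or range.

## Robot

A 7-joint arm with a two-finger parallel gripper is mounted at the origin on the work surface. World frame = base frame: x ahead of the robot, y to its left, z up, the work surface at z = 0. Lengths are in m, angles in rad, forces in N, time in s.
With the tool pointing down it reaches from about 0.4 to 0.875 m from the base axis. Payload 6.5 kg.
Tool frame: the origin (TCP) lies midway between the tips of the shut fingers; the grasp point (between the pads) lies 19 mm behind it; z points along the fingers, y is the direction in which the jaws open and shut (so a half turn about z gives the same grasp; the last joint's range is limited). The gripper opens to 88 mm and grips with 3 to 60 N. Pads are 18 mm wide; open, the fingers measure 123 mm over their backs; the gripper's body (75 mm by 187 mm) begins 45 mm behind the grasp point.
Start: joints at [1.218, 0.536, -0.004, 1.538, 0.003, 1.067, -0.071], TCP at [0.184, -0.623, 0.239] pointing down, gripper open.
Joint ranges: [-2.7, 2.7], [-0.37, 2.16], [-1.27, 1.26], [0.24, 2.4], [-1.31, 4.45], [0.19, 1.91], [-2.76, 2.76]. Speed limits (rad/s): [2.39, 2.39, 3.14, 3.14, 3.14, 3.14, 3.14].

## Interface

Orientations are given as a rotation vector (axis times angle).
In Python, from rig import read_state, camera, sign_off, search_frame gives the robot as it stands.
- The arm moves only by the tool move_arm, never from a script. Its argument "motion" is a list of rows, each a list of 3 entries, a list of its own where there are three numbers: the shift along the tool's x, y, z in m, then the turn about the tool's z in rad, then the opening, from 0 (shut) to 1 (fully open). A call has exactly 10 rows; each row shifts and turns the commanded pose from where the row before left it, along the tool's axes as they then stand; what a row does not reach is not made up. A row lasts 1/10 s, in which the tool goes at most 50 mm and 8.59 degrees, less where a joint would pass 70% of its speed; a pose out of reach is approached as far as the arm can. A call is refused whole if a number of a shift passes 0.05 or a number of a turn 0.15, either way. A call with a gripper value outside its range is refused whole. The fingers move at their own pace and stop on an object; "squeeze" is the grip in N (left out, the last holds). Time passes only in rows, so rows that do not move let the fingers close, or fill a call up. It gives the time, the measured TCP pose, the force and the opening at its end, in the units of the state.
- read_state(): the state, without advancing time (a new reading comes with each control period).
- camera(name): name is "scene" or "top" or "wrist"; returns a dict with "color" (384x512x3 uint8, blue, green, red), "intrinsics" (3x3 intrinsics, pixels), "origin" and "attitude" of the camera in the world; the wrist camera has in their place "T_tool_cam" (4x4, takes a point from camera to tool coordinates, whose origin is the TCP and whose axes are the flange's). Camera axes: x right, y up, looking along -z (the intrinsics and any distortion apply to the point x, -y, -z); pixel columns grow to the right and rows downward; lengths in m; the calibration is good to about 2 mm. The wrist camera is an equidistant fisheye: a pixel r from the principal point sees the ray r / f radians off the axis. A picture is of the moment at which its call begins: read the wrist's pose just before it. There is no depth.
- sign_off(): hands the job in, once; it reports no verdict.
Trained networks look in the newest picture that a camera, given by its name, has taken for a name from the list of things; names that differ only in an ending like _2 or _b are one class to them, and where a whole thing is asked for, a point or a joint stands for the part that bears it (a point fixed in the world has none). Each returns a list of dicts, best first, with "conf" (0 to 1); they miss things now and then, are a little off and sometimes report something else, mostly with a low value. They report only what shows in the picture. A call takes as long as a camera call. They do not tell look-alikes from the thing itself.
- search_frame(camera, name): "location" ([column, row] in pixels, amid what is visible of it).
The state is a dict: "clock": time; "joint_positions": joint angles; "qd": joint speeds; "joint_efforts": joint torques, N m; "tcp_pos": TCP position; "tcp_rot": TCP orientation; "force": force on the tool from outside, world axes, zero at the start; "torque": the same for the moment, N m; "grip_width": finger opening in m.
Only numpy, scipy, OpenCV 4.12 (cv2) and the standard library are available. Lean on these libraries where they do the work, as an engineer would, in place of code of your own. Each camera call takes 0.05 s, during which the arm holds its last target. There are 200 camera calls.

## Working session

There is one attempt and no reset: what is moved stays moved. The work goes in short steps, Python scripts to look and compute and a tool call to move; the robot and the scene stay as the last step left them, time stands still between calls to the robot, and variables do not carry over. Pictures are saved under pics/ and viewed, about 8 in all and at most 12, crops included, and the job is handed in when it is done.

Besides the shell and the picture viewer there is one more tool, called after "Request:" as name(argument=value, ...), one argument or row to a line, values as JSON. move_arm: Moves the arm, as the interface text tells. Its arguments: {"type":"object","properties":{"motion":{"type":"array"},"squeeze":{"type":"number"}},"required":["motion"]}

```bash
mkdir -p pics; ls
cat > h.py <<'E'
import numpy as np,cv2
from scipy.spatial.transform import Rotation as R
from rig import read_state,camera,sign_off,search_frame
def att(a):
    a=np.array(a,float)
    return a if a.shape==(3,3) else R.from_rotvec(a).as_matrix()
def ray(c,px,s=None):
    K=np.array(c["intrinsics"]);u=(px[0]-K[0,2])/K[0,0];v=(px[1]-K[1,2])/K[1,1]
    if "T_tool_cam" in c:
        r=np.hypot(u,v);k=np.sin(r)/max(r,1e-9);d=np.array([u*k,-v*k,-np.cos(r)])
        T=np.array(c["T_tool_cam"]);Rt=R.from_rotvec(s["tcp_rot"]).as_matrix()
        return np.array(s["tcp_pos"])+Rt@T[:3,3],Rt@T[:3,:3]@d
    return np.array(c["origin"]),att(c["attitude"])@np.array([u,-v,-1])
def at(c,px,z,s=None):
    o,d=ray(c,px,s);return (o+d*(z-o[2])/d[2])[:2]
def proj(c,p,s=None):
    K=np.array(c["intrinsics"]);p=np.array(p,float)
    if "T_tool_cam" in c:
        T=np.array(c["T_tool_cam"]);Rt=R.from_rotvec(s["tcp_rot"]).as_matrix()
        q=T[:3,:3].T@(Rt.T@(p-np.array(s["tcp_pos"]))-T[:3,3])
        x,y,z=q[0],-q[1],-q[2];h=np.hypot(x,y);t=np.arctan2(h,z);k=t/max(h,1e-9)
        return np.array([K[0,0]*x*k+K[0,2],K[1,1]*y*k+K[1,2]])
    q=att(c["attitude"]).T@(p-np.array(c["origin"]))
    return np.array([K[0,0]*q[0]/-q[2]+K[0,2],K[1,1]*q[1]/q[2]*1+K[1,2]])
E
python3 - <<'E'
from h import *
s=read_state();print(s)
a={}
for n in("top","scene"):
    a[n]=camera(n);cv2.imwrite(f"pics/{n}0.png",cv2.resize(a[n]["color"],None,fx=1.5,fy=1.5,interpolation=cv2.INTER_CUBIC))
    print(n,{k:v for k,v in a[n].items() if k!="color"})
    for t,z in [("board",.024),("mould",.058),("lock_hole",.032),("dowel_a",.078),("mould_top",.058),("cover_mid",.045),("bore_a",0),("pin_mid",.05),("pin_rest",.036),("gum_pot",.062),("spool",.056),("bundle_a",.014),("leaf_gauge",.004),("tumbler",.085),("scissors",.004)]:
        print(t,[(np.round(r["location"]).astype(int).tolist(),round(r["conf"],2),at(a[n],r["location"],z).round(3).tolist()) for r in search_frame(n,t)[:5]])
E
```

```text
pics
{'clock': 0.0, 'joint_positions': array([ 1.21778449,  0.53714814, -0.00440232,  1.53884359,  0.0026336 ,
        1.06727776, -0.07120975]), 'qd': array([-3.25796226e-05,  9.75394860e-04, -1.38501447e-03,  1.31623272e-03,
       -1.43609775e-03,  3.03437017e-04,  2.29847930e-04]), 'joint_efforts': array([ 1.11266250e-03, -5.70978534e+01,  9.91136581e-01, -2.51602757e+01,
       -5.62305143e-02,  1.80152105e-02,  1.56835777e-04]), 'tcp_pos': array([ 0.18366849, -0.62289199,  0.23786262]), 'tcp_rot': array([-3.10772840e+00, -4.48821876e-01,  6.38612893e-04]), 'force': array([0.24417575, 0.21886775, 0.7816701 ]), 'torque': array([-0.00196188,  0.00669202, -0.02296061]), 'grip_width': 0.088152751950975}
top {'intrinsics': array([[376.15451576,   0.        , 258.06427505],
       [  0.        , 376.15451576, 194.11722252],
       [  0.        ,   0.        ,   1.        ]]), 'origin': array([0.42347147, 0.02293389, 1.13560008]), 'attitude': array([ 0.05496838, -0.08826218, -1.53877293])}
board [([349, 217], 0.84, [0.467, -0.272])]
mould [([359, 190], 0.84, [0.544, -0.29]), ([95, 232]
[... 1398 characters left out ...]
8], 0.7, [0.519, -0.312])]
cover_mid [([259, 120], 0.93, [0.322, -0.204]), ([311, 268], 0.81, [0.554, 0.268]), ([367, 238], 0.8, [0.376, 0.309])]
bore_a [([312, 266], 0.89, [0.53, 0.259]), ([363, 241], 0.89, [0.366, 0.3]), ([264, 118], 0.56, [0.275, -0.225])]
pin_mid []
pin_rest [([275, 196], 0.94, [0.473, 0.041]), ([190, 130], 0.23, [0.516, -0.322])]
gum_pot [([186, 88], 0.56, [0.429, -0.458])]
spool [([238, 220], 0.56, [0.613, 0.038])]
bundle_a [([143, 197], 0.66, [0.767, -0.22]), ([198, 224], 0.53, [0.698, -0.042])]
leaf_gauge [([406, 293], 0.56, [0.395, 0.478])]
tumbler [([372, 331], 0.95, [0.573, 0.482]), ([191, 132], 0.37, [0.538, -0.279])]
scissors [([154, 115], 0.5, [0.555, -0.477])]
```

View pics/top0.png

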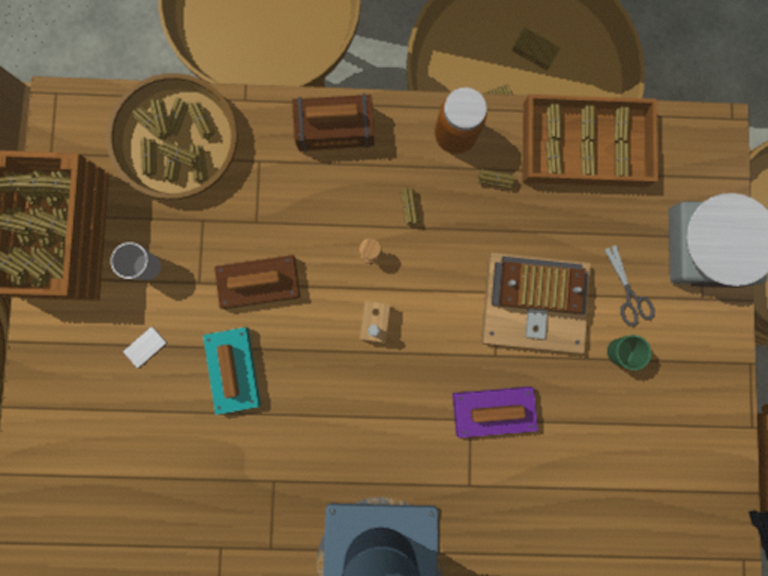

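Run:
```python
import cv2,numpy as np
b=cv2.imread("pics/top0.png")
b=b.astype(float)
f=[(int(x*1.5),int(y*1.5)) for x,y in [(153,246),(168,186),(332,273),(253,210)]]
out=np.vstack([np.hstack([cv2.resize(b[y-65:y+65,x-85:x+85],(390,298),interpolation=cv2.INTER_CUBIC) for x,y in r]) for r in (f[:2],f[2:])])
cv2.imwrite("pics/crops.png",out)
```

```text
[ WARN:0@0.114] global loadsave.cpp:1063 imwrite_ Unsupported depth image for selected encoder is fallbacked to CV_8U.
```

View pics/crops.png

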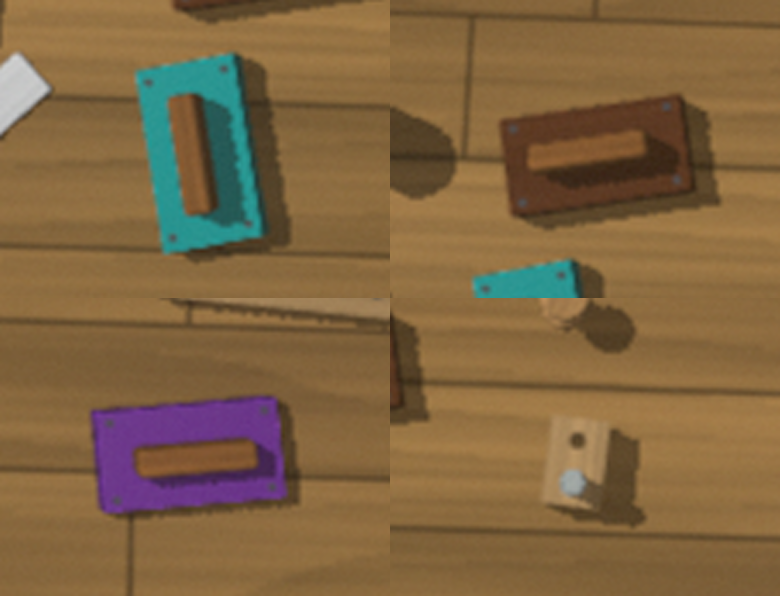

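The tan cover with the wooden handle is the brown one at top-view display (257,281), i.e. raw (171,187). The look-alikes are turquoise (231,370), purple (497,413) and a strapped closed mould (333,120). I choose the brown one, and the crop confirms it. The pin is in the rest at raw (249,220), and the open mould is at display (540,288).

```bash
cat >> h.py <<'E'
def yaw(s): 
    x=R.from_rotvec(s["tcp_rot"]).as_matrix()[:,0];return np.arctan2(x[1],x[0])
def go(s,p,y=None,x=None):
    Rt=R.from_rotvec(s["tcp_rot"]).as_matrix()
    d=Rt.T@(np.array(p)-np.array(s["tcp_pos"]))
    print("tool shift",d.round(4),"yaw",round(yaw(s),4),"turn",None if y is None else round(-(y-yaw(s)),4),"tilt",Rt[:,2].round(4))
E
python3 - <<'E'
from h import *
c=camera("top");s=read_state()
print("pin",at(c,(248.9,220.2),.07))
print("hole",at(c,(537/1.5,320/1.5),.032))
for p in((512,282),(577,289)):print("dowel",at(c,np.array(p)/1.5,.078))
P=at(c,(248.9,220.2),.07)
go(s,[P[0]-.04,P[1],.22],0)
w=camera("wrist");print(w["T_tool_cam"],w["intrinsics"])
E
```

```text
pin [0.44686696 0.02538379]
hole [ 0.477647  -0.2955906]
dowel [ 0.54592662 -0.23427117]
dowel [ 0.53655603 -0.35835681]
tool shift [ 0.3974 -0.5592  0.0187] yaw 0.2868 turn 0.2868 tilt [-0.  0. -1.]
[[ 2.70773350e-04  9.45940668e-01  3.24339605e-01  8.48160679e-02]
 [ 9.99999944e-01 -3.19649937e-04  9.74180737e-05  5.61318285e-04]
 [ 1.95826852e-04  3.24339561e-01 -9.45940702e-01 -1.45823767e-01]
 [ 0.00000000e+00  0.00000000e+00  0.00000000e+00  1.00000000e+00]] [[297.31863964   0.         259.57359711]
 [  0.         297.31863964 192.75272896]
 [  0.           0.           1.        ]]
```

Request:
move_arm(
  motion=[
    [[0.04,-0.026,0.002],0,1],
    [[0.04,-0.026,0.002],0,1],
    [[0.04,-0.026,0.002],0,1],
    [[0.04,-0.026,0.002],0,1],
    [[0.04,-0.026,0.002],0,1],
    [[0.04,-0.026,0.002],0,1],
    [[0.04,-0.026,0.002],0,1],
    [[0.04,-0.026,0.002],0,1],
    [[0.04,-0.026,0.002],0.14,1],
    [[0,0,0],0.147,1],
  ],
)

```text
clock: 2.7
tcp_pos: [0.4678, -0.2903, 0.2208]
tcp_rot: [-3.138, -0.009, -0.005]
force: [-0.1, -0.5, 0.2]
grip_width: 0.0879
```

Run:
```python
from h import *
s=read_state();w=camera("wrist")
print(s["clock"],s["tcp_pos"],yaw(s))
np.save("w1.npy",{"s":s,"w":w},allow_pickle=True)
for t in("lock_hole","dowel_a","mould_top"):print(t,[(r["location"],r["conf"]) for r in search_frame("wrist",t)[:4]])
for p in [(.4776,-.2956,.032),(.546,-.234,.078),(.5365,-.358,.078)]:print(proj(w,p,s))
cv2.imwrite("pics/w1.png",cv2.resize(w["color"],None,fx=1.5,fy=1.5,interpolation=cv2.INTER_CUBIC))
```

```text
2.7 [ 0.46781816 -0.29032436  0.22075362] 0.0059766116090075845
lock_hole [([264.9, 109.3], 0.57)]
dowel_a [([265.2, 113.3], 0.69), ([265.1, 106.3], 0.48)]
mould_top [([264.6, 113.0], 0.77)]
[264.32900215 160.74240942]
[201.93478391 102.69906577]
[329.18751593 113.61133196]
```

View pics/w1.png

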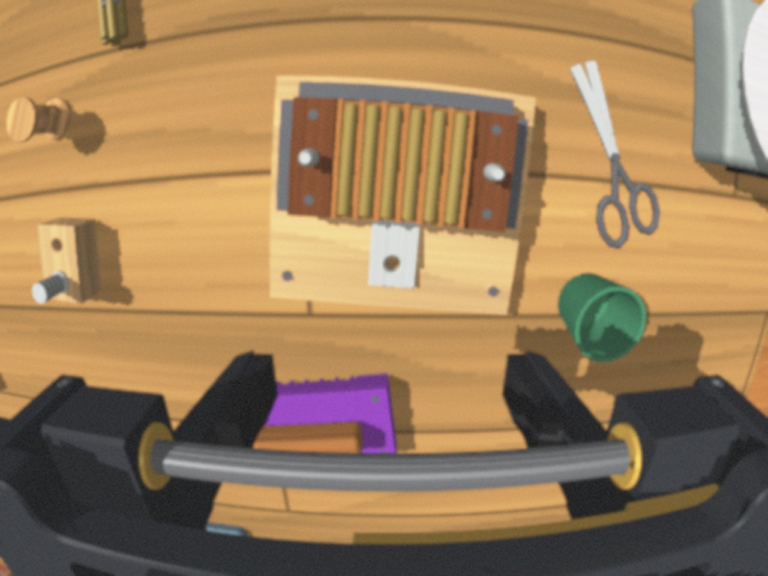

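Run:
```python
from h import *
d=np.load("w1.npy",allow_pickle=True).item();s,w=d["s"],d["w"];im=w["color"]
cc=[(205,105),(328,113),(261,175),(32,186)]
t=[cv2.resize(im[y-14:y+14,x-18:x+18],(396,308),interpolation=cv2.INTER_CUBIC) for x,y in cc]
cv2.imwrite("pics/w1c.png",np.vstack([np.hstack(t[:2]),np.hstack(t[2:])])[:,:792])
```

```text
(no output)
```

View pics/w1c.png

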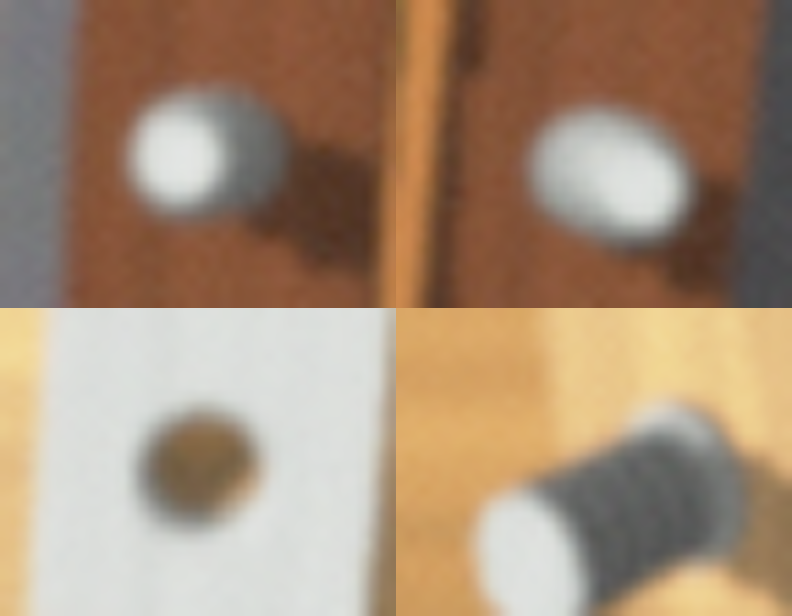

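Run:
```python
from h import *
d=np.load("w1.npy",allow_pickle=True).item();s,w=d["s"],d["w"]
A=at(w,(202.6,104.9),.078,s);B=at(w,(331.9,116.3),.078,s);H=at(w,(260.7,174.9),.032,s);P=at(w,(25.7,193.8),.07,s)
v=A-B;M=(A+B)/2;th=np.arctan2(v[1],v[0])-np.pi/2
print(A,B,np.linalg.norm(v),"mid",M,"th",th,"hole",H,"pred",M-.08*np.array([np.cos(th),np.sin(th)]),np.linalg.norm(H-M),"pin",P)
go(s,[.447-.03,.024,.17],0)
```

```text
[ 0.5438125 -0.2346212] [ 0.53396394 -0.36086544] 0.12662781252890096 mid [ 0.53888822 -0.29774332] th -0.07785427132268419 hole [ 0.46063584 -0.29154364] pred [ 0.45913054 -0.29152127] 0.07849758205137669 pin [0.44768247 0.02547529]
tool shift [-0.0491 -0.3145  0.0517] yaw 0.006 turn 0.006 tilt [ 0.0029  0.0034 -1.    ]
```

Request:
move_arm(
  motion=[
    [[-0.004,-0.0395,0.005],0,1],
    [[-0.004,-0.0395,0.005],0,1],
    [[-0.004,-0.0395,0.01],0,1],
    [[-0.003,-0.0395,0.01],0,1],
    [[-0.003,-0.0395,0.015],0,1],
    [[-0.003,-0.0395,0.015],0,1],
    [[0,-0.0395,0.015],0,1],
    [[0,-0.0395,0.015],0,1],
    [[0,0,0],0,1],
    [[0,0,0],0,1],
  ],
)

```text
clock: 3.9
tcp_pos: [0.4413, 0.0178, 0.1306]
tcp_rot: [3.141, 0.005, -0.001]
force: [-0.3, -0.6, -0.1]
grip_width: 0.0881
```

Run:
```python
from h import *
s=read_state();w=camera("wrist")
print(s["clock"],s["tcp_pos"],yaw(s))
p=proj(w,(.447,.0255,.07),s);print(p,proj(w,[.447,.0255,.036],s))
x,y=p.round().astype(int);np.save("w2.npy",{"s":s,"w":w},allow_pickle=True)
x0,y0=max(x-40,0),max(y-30,0);print(x0,y0)
cv2.imwrite("pics/w2.png",cv2.resize(w["color"][y0:y0+60,x0:x0+80],None,fx=9,fy=9,interpolation=cv2.INTER_CUBIC))
go(s,[.447,.0255,.041],0)
```

```text
3.9 [0.44134336 0.0178073  0.13062009] 0.0029779067722167513
[248.52635708 203.50548797] [249.9146651 189.1712057]
209 174
tool shift [ 0.0057 -0.0077  0.0896] yaw 0.003 turn 0.003 tilt [-6.e-04 -5.e-04 -1.e+00]
```

View pics/w2.png

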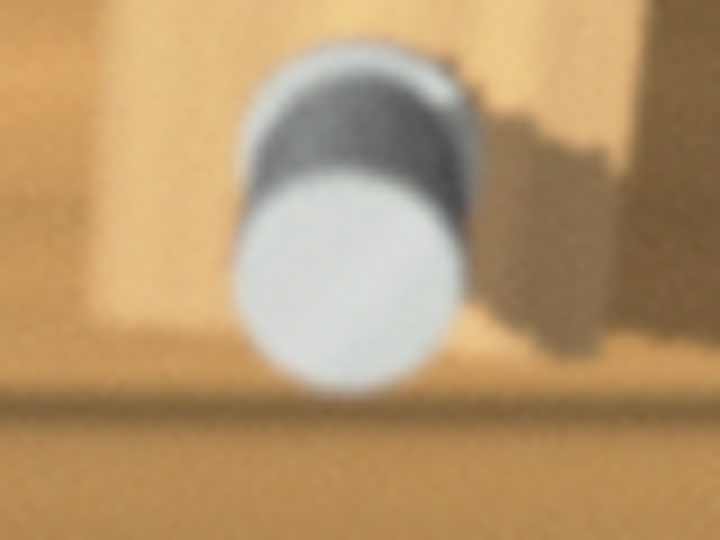

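Request:
move_arm(
  motion=[
    [[0.0025,-0.004,0.02],0,1],
    [[0.0025,-0.004,0.025],0,1],
    [[0,0,0.025],0,1],
    [[0,0,0.02],0,1],
    [[0,0,0],0,1],
    [[0,0,0],0,0],
    [[0,0,0],0,0],
    [[0,0,0],0,0],
    [[0,0,0],0,0],
    [[0,0,0],0,0],
  ],
  squeeze=40,
)

```text
clock: 4.95
tcp_pos: [0.4468, 0.0266, 0.0412]
tcp_rot: [-3.142, -0.001, -0.001]
force: [0.2, 0.3, -1.0]
grip_width: 0.0504
```

Fingers are still closing. I'll close fully, then lift slowly.

Request:
move_arm(
  motion=[
    [[0,0,0],0,0],
    [[0,0,0],0,0],
    [[0,0,0],0,0],
    [[0,0,0],0,0],
    [[0,0,0],0,0],
    [[0,0,0],0,0],
    [[0,0,0],0,0],
    [[0,0,-0.01],0,0],
    [[0,0,-0.02],0,0],
    [[0,0,-0.02],0,0],
  ],
)

```text
clock: 5.95
tcp_pos: [0.4461, 0.0265, 0.0916]
tcp_rot: [3.142, 0.001, -0.001]
force: [0.2, 0.1, -1.5]
grip_width: 0.018
```

Request:
move_arm(
  motion=[
    [[0.001,0.005,-0.03],0,0],
    [[0.001,0.0399,-0.01],0,0],
    [[0.001,0.0399,0],0.01,0],
    [[0.002,0.0399,0],0.01,0],
    [[0.002,0.0399,0],0.02,0],
    [[0.002,0.0399,0],0.02,0],
    [[0.002,0.0399,0],0.01,0],
    [[0.002,0.0389,0],0.01,0],
    [[0.001,0.0339,0.015],0,0],
    [[0,0,0.01],0,0],
  ],
)

```text
clock: 6.95
tcp_pos: [0.4487, -0.2966, 0.1059]
tcp_rot: [3.135, -0.136, 0.001]
force: [-0.9, -0.7, -2.4]
grip_width: 0.0178
```

Request:
move_arm(
  motion=[
    [[0,0,0],0,0],
    [[0,0,0],0,0],
    [[0,0,0],0,0],
    [[0,0,0],0,0],
    [[0,0,0],0,0],
    [[0,0,0],0,0],
    [[0,0,0],0,0],
    [[0,0,0],0,0],
    [[0,0,0],0,0],
    [[0,0,0],0,0],
  ],
)

```text
clock: 7.95
tcp_pos: [0.4501, -0.2908, 0.1057]
tcp_rot: [-3.139, 0.124, 0.0]
force: [0.7, -0.3, -1.0]
grip_width: 0.0179
```

Run:
```python
from h import *
s=read_state();w=camera("wrist")
print(s["clock"],s["tcp_pos"],yaw(s),s["force"])
np.save("w3.npy",{"s":s,"w":w},allow_pickle=True)
go(s,[.460,-.2915,.1])
t=s["tcp_pos"];print("holepred",proj(w,(.460,-.2915,.032),s),"top",proj(w,t+[0,0,.029],s),"tip",proj(w,t-[0,0,.035],s))
x0,y0=210,120
cv2.imwrite("pics/w3.png",cv2.resize(w["color"][y0:y0+120,x0:x0+110],None,fx=5,fy=5,interpolation=cv2.INTER_CUBIC))
```

```text
7.95 [ 0.45008696 -0.29079706  0.10570416] -0.07920258888853177 [ 0.65198629 -0.30752913 -0.9759952 ]
tool shift [ 0.0099 -0.0001  0.0057] yaw -0.0792 turn None tilt [-1.e-04  0.e+00 -1.e+00]
holepred [258.83451102 192.49209609] top [258.48984094 281.56504273] tip [258.82137575 225.18779432]
```

View pics/w3.png

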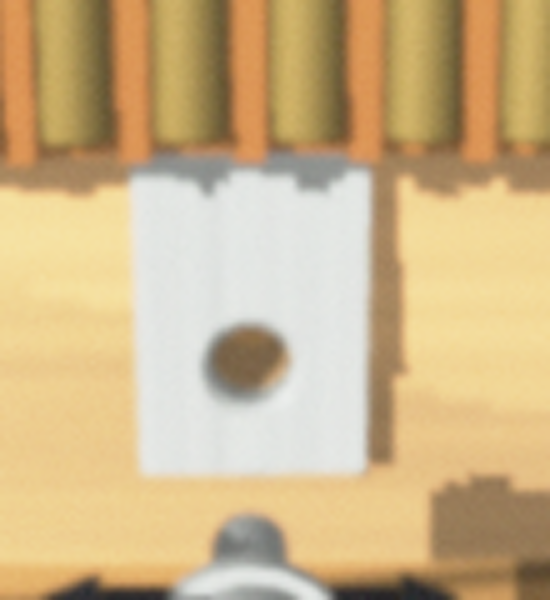

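Request:
move_arm(
  motion=[
    [[0.005,0,0],0,0],
    [[0.005,0,0.01],0,0],
    [[0,0,0.01],0,0],
    [[0,0,0.01],0,0],
    [[0,0,0],0,0],
    [[0,0,0],0,0],
    [[0,0,0.005],0,0],
    [[0,0,0.005],0,0],
    [[0,0,0.005],0,0],
    [[0,0,0],0,0],
  ],
)

```text
clock: 9.0
tcp_pos: [0.4596, -0.2913, 0.06]
tcp_rot: [-3.139, 0.124, 0.002]
force: [-0.7, -0.4, -1.3]
grip_width: 0.0178
```

Request:
move_arm(
  motion=[
    [[0,0,0.005],0,0],
    [[0,0,0.005],0,0],
    [[0,0,0.005],0,0],
    [[0,0,0.004],0,0],
    [[0,0,0.003],0,0],
    [[0,0,0.002],0,0],
    [[0,0,0],0,0],
    [[0,0,0],0,0],
    [[0,0,0],0,0],
    [[0,0,0],0,0],
  ],
)

```text
clock: 10.0
tcp_pos: [0.4602, -0.2916, 0.0368]
tcp_rot: [3.139, -0.124, 0.0]
force: [0.1, 0.2, -0.6]
grip_width: 0.0175
```

Request:
move_arm(
  motion=[
    [[0,0,0.001],0,0],
    [[0,0,0.001],0,0],
    [[0,0,0],0,0],
    [[0,0,0],0,0],
    [[0,0,0],0,0],
    [[0,0,0],0,0],
    [[0,0,0],0,0],
    [[0,0,0],0,0],
    [[0,0,0],0,0],
    [[0,0,0],0,0],
  ],
)

```text
clock: 11.0
tcp_pos: [0.4602, -0.2917, 0.0365]
tcp_rot: [3.139, -0.124, 0.0]
force: [-6.0, 3.9, 21.6]
grip_width: 0.0182
```

Request:
move_arm(
  motion=[
    [[0,0,-0.001],0,0],
    [[0,0,0],0,0.5],
    [[0,0,0],0,0.5],
    [[0,0,0],0,0.5],
    [[0,0,0],0,0.5],
    [[0,0,-0.01],0,0.5],
    [[0,0,-0.03],0,0.5],
    [[0,0,-0.04],0,0.6],
    [[0,0,-0.04],0,0.8],
    [[0,0,-0.02],0,1],
  ],
)

```text
clock: 12.0
tcp_pos: [0.4615, -0.2924, 0.1798]
tcp_rot: [3.137, -0.124, 0.007]
force: [1.2, -0.3, 0.9]
grip_width: 0.0659
```

Run:
```python
from h import *
s=read_state();w=camera("wrist");c=camera("top")
print(s["clock"],s["tcp_pos"],yaw(s),s["force"])
x0,y0=np.maximum(proj(w,(.46,-.2915,.05),s).astype(int)-[45,50],0);print(x0,y0,proj(w,(.46,-.2915,.066),s))
a=cv2.resize(w["color"][y0:y0+90,x0:x0+90],(400,400),interpolation=cv2.INTER_CUBIC)
b=cv2.resize(c["color"][150:230,130:210],(400,400),interpolation=cv2.INTER_CUBIC)
cv2.imwrite("pics/w4.png",np.hstack([a,b]))
go(s,[.50,.26,.20],np.pi/2)
```

```text
12.0 [ 0.46148306 -0.29238003  0.17979594] -0.07926844689626011 [ 1.18927386 -0.30242466  0.90269098]
213 135 [257.95957836 190.74117348]
tool shift [-0.0053 -0.5537 -0.0214] yaw -0.0793 turn -1.6501 tilt [ 0.0043 -0.0024 -1.    ]
```

View pics/w4.png

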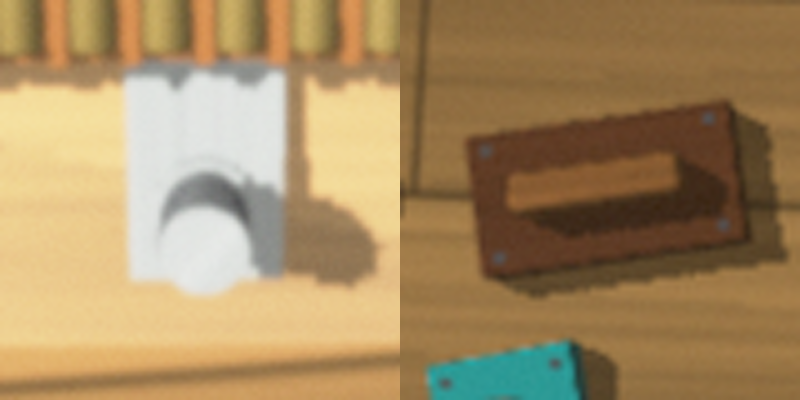

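Request:
move_arm(
  motion=[
    [[0,0,0],-0.14,1],
    [[0,0,0],-0.14,1],
    [[0,0,0],-0.14,1],
    [[0,0,0],-0.14,1],
    [[0,0,0],-0.14,1],
    [[0,0,0],-0.14,1],
    [[0,0,0],-0.14,1],
    [[0,0,0],-0.14,1],
    [[0,0,0],-0.14,1],
    [[0,0,0],-0.14,1],
  ],
)

```text
clock: 13.1
tcp_pos: [0.4594, -0.2912, 0.1749]
tcp_rot: [-2.474, -1.933, 0.001]
force: [0.5, 0.3, -0.1]
grip_width: 0.0879
```

Run:
```python
from h import *
s=read_state();c=camera("top")
q=[at(c,np.array([130+(x-399.5)/5-.5,150+(y+.5)/5-.5]),.028) for x,y in[(485,152),(708,118),(722,225),(498,258)]]
C=np.mean(q,0);v=q[0]-q[1]+q[3]-q[2];th=np.arctan2(v[1],v[0])-np.pi/2
print(np.round(q,3),C,"th",th,s["clock"],s["joint_positions"])
u=np.array([np.sin(th),-np.cos(th)]) # -cover y
t=C+0*u
go(s,[t[0],t[1]-.06,.16],th+np.pi/2)
```

```text
[[0.557 0.331]
 [0.581 0.201]
 [0.518 0.189]
 [0.495 0.319]] [0.53772491 0.26004792] th 0.18306863710764465 13.1 [ 0.82591968  0.47887414 -0.44261896  1.85487034  0.26149794  0.8668562
  0.01174999]
tool shift [ 0.4956 -0.0428  0.0152] yaw 1.3267 turn -0.4272 tilt [-1.4e-03  9.0e-04 -1.0e+00]
```

Request:
move_arm(
  motion=[
    [[0.0495,-0.004,0],0,1],
    [[0.0495,-0.004,0],0,1],
    [[0.0495,-0.004,0],0,1],
    [[0.0495,-0.004,0],0,1],
    [[0.0495,-0.004,0.001],0,1],
    [[0.0495,-0.004,0.001],0,1],
    [[0.0495,-0.004,0.003],0,1],
    [[0.0495,-0.005,0.003],0,1],
    [[0.0495,-0.005,0.003],0,1],
    [[0.0495,-0.005,0.003],0,1],
  ],
)

```text
clock: 14.15
tcp_pos: [0.5404, 0.2004, 0.1609]
tcp_rot: [-2.484, -1.923, 0.002]
force: [0.7, -0.3, 0.8]
grip_width: 0.0883
```

Request:
move_arm(
  motion=[
    [[0,0,0],-0.14,1],
    [[0,0,0],-0.14,1],
    [[0,0,0],-0.147,1],
    [[0,0,0],0,1],
    [[0,0,0],0,1],
    [[0,0,0],0,1],
    [[0,0,0],0,1],
    [[0,0,0],0,1],
    [[0,0,0],0,1],
    [[0,0,0],0,1],
  ],
)

```text
clock: 15.15
tcp_pos: [0.5409, 0.1987, 0.1618]
tcp_rot: [2.017, 2.409, 0.0]
force: [0.1, -0.2, 0.4]
grip_width: 0.0882
```

Run:
```python
from h import *
s=read_state();w=camera("wrist")
np.save("w5.npy",{"s":s,"w":w},allow_pickle=True)
print(s["clock"],s["tcp_pos"],yaw(s),s["joint_positions"])
cv2.imwrite("pics/w5.png",cv2.resize(w["color"][60:320,90:430],None,fx=2.3,fy=2.3,interpolation=cv2.INTER_CUBIC))
C=np.array([.5377,.26]);th=.183;Rm=np.array([[np.cos(th),-np.sin(th)],[np.sin(th),np.cos(th)]])
for q in[(.042,.078,.028),(-.042,.078,.028),(-.042,-.078,.028),(.042,-.078,.028),(.012,.05,.06),(-.012,.05,.06),(-.012,-.05,.06),(.012,-.05,.06)]:
    print(((proj(w,[*(C+Rm@q[:2]),q[2]],s)-[90,60]+.5)*2.3-.5).round(0))
go(s,[*C,.03],th+np.pi/2)
```

```text
15.15 [0.54089446 0.19866047 0.16177053] 1.7473709586125388 [ 0.02521937  0.58677717 -0.61861958  1.77451226  0.41738602  0.91440709
 -0.59754335]
[513. -49.]
[303. -49.]
[313. 318.]
[505. 317.]
[445.   7.]
[377.   7.]
[380. 277.]
[443. 277.]
tool shift [0.061  0.0076 0.1318] yaw 1.7474 turn -0.0064 tilt [ 1.e-04 -0.e+00 -1.e+00]
```

View pics/w5.png

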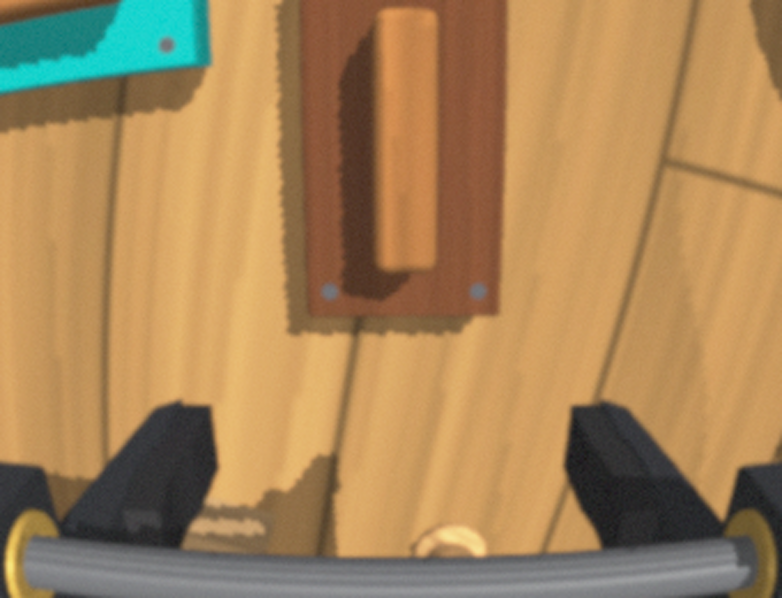

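Request:
move_arm(
  motion=[
    [[0.02,0.002,0],-0.006,1],
    [[0.02,0.002,0.01],0,1],
    [[0.022,0.0015,0.02],0,1],
    [[0,0,0.035],0,1],
    [[0,0,0.035],0,1],
    [[0,0,0.02],0,1],
    [[0,0,0.011],0,1],
    [[0,0,0],0,1],
    [[0,0,0],0,1],
    [[0,0,0],0,0.9],
  ],
  squeeze=55,
)

```text
clock: 16.2
tcp_pos: [0.536, 0.2612, 0.0321]
tcp_rot: [2.009, 2.414, 0.003]
force: [-0.3, 0.5, 0.1]
grip_width: 0.0823
```

Request:
move_arm(
  motion=[
    [[0,0,0],0,0],
    [[0,0,0],0,0],
    [[0,0,0],0,0],
    [[0,0,0],0,0],
    [[0,0,0],0,0],
    [[0,0,0],0,0],
    [[0,0,0],0,0],
    [[0,0,0],0,0],
    [[0,0,0],0,0],
    [[0,0,0],0,0],
  ],
)

```text
clock: 17.2
tcp_pos: [0.5351, 0.2607, 0.0307]
tcp_rot: [-2.009, -2.415, -0.0]
force: [1.1, 1.0, 0.1]
grip_width: 0.0235
```

Request:
move_arm(
  motion=[
    [[0,0,-0.01],0,0],
    [[0,0,-0.02],0,0],
    [[0,0,-0.04],0,0],
    [[0,0,-0.045],0,0],
    [[-0.02,-0.004,0],0,0],
    [[-0.04,-0.007,0],0,0],
    [[-0.045,-0.008,0],0,0],
    [[-0.045,-0.008,0],0,0],
    [[-0.045,-0.008,0],0,0],
    [[-0.045,-0.008,0],0,0],
  ],
)

```text
clock: 18.2
tcp_pos: [0.5358, 0.0149, 0.1461]
tcp_rot: [-2.009, -2.415, 0.001]
force: [1.0, -0.3, -3.6]
grip_width: 0.0237
```

Request:
move_arm(
  motion=[
    [[-0.045,-0.008,0],0,0],
    [[-0.045,-0.008,0],0,0],
    [[-0.045,-0.008,0],0,0],
    [[-0.045,-0.008,0],0,0],
    [[-0.045,-0.008,0],0,0],
    [[-0.04,-0.007,0],0,0],
    [[-0.03,-0.006,0],0,0],
    [[-0.015,-0.002,0],0.06,0],
    [[0,0,0],0.1,0],
    [[0,0,0],0.1,0],
  ],
)

```text
clock: 19.2
tcp_pos: [0.5388, -0.297, 0.1457]
tcp_rot: [-2.311, -2.126, -0.001]
force: [0.1, -0.1, -3.2]
grip_width: 0.0237
```

Run:
```python
from h import *
s=read_state()
print(s["clock"],s["tcp_pos"],yaw(s),s["force"],s["torque"],s["grip_width"])
go(s,[.5389,-.2977,.146],np.pi/2-.078)
```

```text
19.2 [ 0.53878193 -0.29703757  0.14571675] 1.4871325704151646 [ 0.06208851 -0.05654152 -3.1613225 ] [-0.02461808 -0.13487295  0.00536158] 0.023743323700548984
tool shift [-0.0006  0.0002 -0.0003] yaw 1.4871 turn -0.0057 tilt [-3.0e-04  1.5e-03 -1.0e+00]
```

Run:
```python
from h import *
s=read_state();w=camera("wrist");c=camera("scene")
np.save("w6.npy",{"s":s,"w":w},allow_pickle=True)
print(s["clock"],s["tcp_pos"],yaw(s))
im=cv2.resize(w["color"][60:320,90:430],None,fx=2.3,fy=2.3,interpolation=cv2.INTER_CUBIC)
T=s["tcp_pos"];th=yaw(s)-np.pi/2;Rm=np.array([[np.cos(th),-np.sin(th)],[np.sin(th),np.cos(th)]])
f=lambda p:((proj(w,p,s)-[90,60]+.5)*2.3-.5)
for q in[(.042,.078,.028),(-.042,.078,.028),(.042,-.078,.028),(-.042,-.078,.028),(.012,.05,.06),(-.012,.05,.06),(0,.063,.028)]:
    p=f([*(T[:2]+Rm@q[:2]),q[2]+T[2]-.0307]);print(q,p.round(0))
    cv2.circle(im,tuple(int(v) for v in p),2,(255,255,0),-1)
for n,q in (("A",(.5438,-.2346,.078)),("B",(.534,-.3609,.078))):print(n,f(q).round(0))
cv2.imwrite("pics/w6.png",im)
```

```text
19.2 [ 0.53878193 -0.29703757  0.14571675] 1.4871325704151646
(0.042, 0.078, 0.028) [580. 114.]
(-0.042, 0.078, 0.028) [199. 114.]
(0.042, -0.078, 0.028) [524. 644.]
(-0.042, -0.078, 0.028) [255. 643.]
(0.012, 0.05, 0.06) [457. 276.]
(-0.012, 0.05, 0.06) [322. 276.]
(0, 0.063, 0.028) [390. 177.]
A [389. 150.]
B [392. 496.]
```

View pics/w6.png

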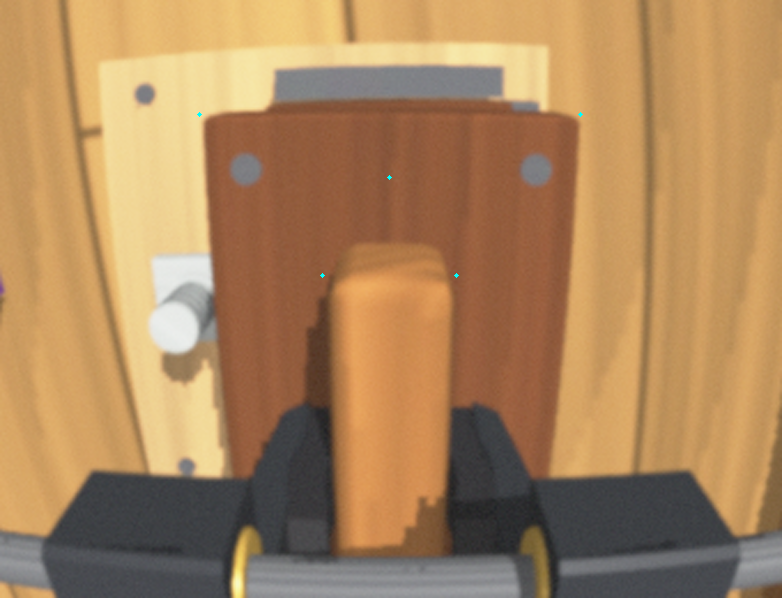

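Run:
```python
from h import *
d=np.load("w6.npy",allow_pickle=True).item();s,w=d["s"],d["w"]
g=lambda x,y,z:at(w,((x+.5)/2.3-.5+90,(y+.5)/2.3-.5+60),z,s)
print("pin top",g(176,328,.066),"collar/tongue")
L=g(275,70,.04);Rr=g(502,68,.04);print("rail far edge",L,Rr,(L+Rr)/2,"mid shifted to mould ctr dir",np.linalg.norm(L-Rr))
print("board corners",g(99,62,.024),g(549,44,.024),"->pred left/right corner of board at +-.09 x, +.1 y")
th=-.078
for M in [(.5389,-.2977)]:
  for q in[(-.09,.1),(.09,.1)]:
    print(M[0]+q[0]*np.cos(th)-q[1]*np.sin(th),M[1]+q[0]*np.sin(th)+q[1]*np.cos(th))
```

```text
pin top [ 0.46080301 -0.29192887] collar/tongue
rail far edge [ 0.50441783 -0.20484854] [ 0.586796   -0.21105094] [ 0.54560691 -0.20794974] mid shifted to mould ctr dir 0.08261133579154224
board corners [ 0.42882036 -0.18984821] [ 0.60871473 -0.20207193] ->pred left/right corner of board at +-.09 x, +.1 y
0.456965734427317 -0.19099116191680718
0.6364184519839433 -0.2050169296869415
```

Request:
move_arm(
  motion=[
    [[-0.001,0,0.005],-0.005,0],
    [[0,0,0.01],0,0],
    [[0,0,0.01],0,0],
    [[0,0,0.008],0,0],
    [[0,0,0],0,0],
    [[0,0,0],0,0],
    [[0,0,0.004],0,0],
    [[0,0,0.003],0,0],
    [[0,0,0.003],0,0],
    [[0,0,0],0,0],
  ],
)

```text
clock: 20.3
tcp_pos: [0.5385, -0.2988, 0.1023]
tcp_rot: [-2.299, -2.14, 0.0]
force: [-0.1, -0.3, -2.9]
grip_width: 0.0238
```

Request:
move_arm(
  motion=[
    [[0.0008,0,0],0,0],
    [[0,0,0.003],0,0],
    [[0,0,0.003],0,0],
    [[0,0,0],0,0],
    [[0,0,0.002],0,0],
    [[0,0,0],0,0],
    [[0,0,0],0,0],
    [[0,0,0],0,0],
    [[0,0,0],0,0],
    [[0,0,0],0,0],
  ],
)

```text
clock: 21.3
tcp_pos: [0.5389, -0.2982, 0.0947]
tcp_rot: [2.3, 2.14, 0.0]
force: [0.4, 0.3, -2.9]
grip_width: 0.0234
```

Request:
move_arm(
  motion=[
    [[0,0,0.002],0,0],
    [[0,0,0.001],0,0],
    [[0,0,0.001],0,0],
    [[0,0,0.001],0,0],
    [[0,0,0.001],0,0],
    [[0,0,0],0,0],
    [[0,0,0],0,0],
    [[0,0,0],0,0],
    [[0,0,0],0,0],
    [[0,0,0],0,0],
  ],
)

```text
clock: 22.3
tcp_pos: [0.5389, -0.2983, 0.0896]
tcp_rot: [2.3, 2.14, -0.001]
force: [-3.1, 1.3, 8.2]
grip_width: 0.0236
```

Request:
move_arm(
  motion=[
    [[0,0,0.001],0,0],
    [[0,0,0.001],0,0],
    [[0,0,0],0,0],
    [[0,0,0],0,0],
    [[0,0,0],0,0],
    [[0,0,0],0,0],
    [[0,0,0],0,0],
    [[0,0,0],0,0],
    [[0,0,0],0,0],
    [[0,0,0],0,0],
  ],
)

```text
clock: 23.3
tcp_pos: [0.5389, -0.2983, 0.0886]
tcp_rot: [2.3, 2.14, -0.001]
force: [-7.1, 2.4, 17.7]
grip_width: 0.0235
```

Request:
move_arm(
  motion=[
    [[0,0,0.001],0,0],
    [[0,0,0],0,0],
    [[0,0,0],0,0],
    [[0,0,0],0,0],
    [[0,0,0],0,0],
    [[0,0,0],0,0],
    [[0,0,0],0,0],
    [[0,0,0],0,0],
    [[0,0,0],0,0],
    [[0,0,0],0,0],
  ],
)

```text
clock: 24.3
tcp_pos: [0.5389, -0.2983, 0.0886]
tcp_rot: [2.3, 2.139, -0.002]
force: [-10.9, 4.0, 26.0]
grip_width: 0.0237
```

Run:
```python
from h import *
s=read_state();w=camera("wrist");c=camera("scene")
print(s["clock"],s["tcp_pos"],yaw(s),s["force"],s["torque"],s["grip_width"])
a=cv2.resize(w["color"][50:350,90:430],(453,400),interpolation=cv2.INTER_CUBIC)
b=cv2.resize(c["color"][80:180,145:230],(340,400),interpolation=cv2.INTER_CUBIC)
cv2.imwrite("pics/w7.png",np.hstack([a,b]))
```

```text
24.3 [ 0.53889832 -0.29828793  0.08859999] 1.4986339971070168 [-10.91476552   3.95128783  26.00831991] [0.836293   2.10145343 0.01411905] 0.02368996100584809
```

View pics/w7.png

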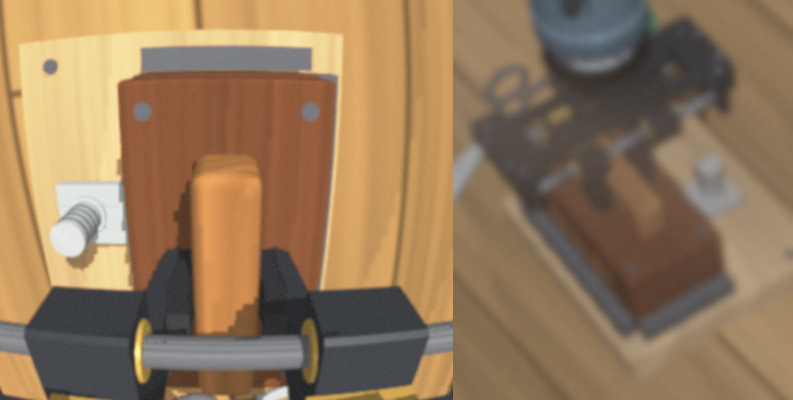

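The cover sits square on the mould at left-view (227,180) and the pin stands home at (80,230). Pressing harder no longer moves the cover: z stayed at 0.0886 while the force rose from 17.7 to 26 N. So it is shut, and I'm handing in.

```bash
python3 -c "
from h import *
print(sign_off());s=read_state();print(s['clock'],s['tcp_pos'],s['force'])"
```

```text
the job is handed in; nothing more can be done
None
the job is handed in; nothing more can be done
```

The mould is pinned to its board and the cover is on both dowels and shut. I handed the job in at about 24 s, with the gripper still holding the handle and pressing. The hand-in reported no verdict, and I could not read the state after it.

- **Pin:** I took it from the rest and pushed it into the lock hole. It bottomed at about 21 N at the height expected for fully home, and a close picture after release showed it upright on the tongue.
- **Cover:** I chose the brown one, not the turquoise, purple or strapped look-alikes. It went over the dowels without resistance.
- **Pressed shut:** The tool stopped at z = 0.0886 m, against about 0.0887 m expected for shut. It did not move when I pressed harder, from 17.7 to 26 N. The last picture shows the cover square on the mould and the pin still home.
- **Disagreements:** The last force reading also had about 11 N sideways, which I did not correct. The wrist camera put the lock hole 78.5 mm from the mould's centre instead of 80 mm. The overhead and wrist cameras differed by about 2 mm on the cover, so I went by the wrist camera.

I did not knowingly touch anything else on the table, but I did not measure the bystanders again at the end.

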